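Open the copper coffee grinder for cleaning

TASK

Open the copper coffee grinder for cleaning: first lift the little pail up off its hook and stand it upright on the round cork pad in front of the copper grinder, then let go of it. Then unscrew the steel cap on top of the copper grinder - nobody remembers whether its thread is left- or right-handed, so try it both ways - lift it straight up about 10 cm above its seat and finish while still holding it there, level. Leave the dark grinder's cap and everything else on the counter alone.

Things in the scene. Friction and masses are not known exactly. Their poses are not given: they have to be found in the camera images.
- grinder: Copper coffee grinder without hopper, fixed: upright round body 110 mm across (124 at the foot), black collar 74 mm across on top, rim 186 mm above the counter. Origin: on the counter at its axis. -x points out of its front, where a black chute (26 mm wide, 90 to 117 mm up) reaches 92 mm from the axis and a cork pad lies. A dark grey twin stands beside it, left or right.
- grinder_mouth (a point): Centre of the collar rim, where the cap's disc rests. Quick thread, hand unknown and varying: the cap turns easily and does not rise. Loosening, it is free after 30 to 66 degrees and stops firmly 22 degrees later, where it lifts straight out (binds while pressed on the stop: ease back). The other way it stops after 4 to 42 and stays locked (2 mm vertical play). Stop to stop 94 degrees.
- grinder_pad (a point): Centre of the top of the round cork pad, 80 mm across and 5 mm thick, 135 mm in front (-x) of the copper grinder's axis.
- cap: Steel cap of the copper grinder, loose, 0.10 to 0.19 kg: disc 68 mm across, 8 mm thick, with an upright bar grip on top, 46 mm long (cap's y), 12 thick (x), 26 tall; its top is 34 mm above the disc's underside. Origin: centre of the disc's underside, at the collar rim; z up. Lugs reach 14 mm down into the collar. The bar starts within 20 degrees of world y.
- pail: Aluminium pail, loose, 0.09 to 0.16 kg: 66 mm across at the rim, 55 high. Rigid arched wire handle (6 mm, in the pail's yz plane, 68 wide, its flat top centred 103 mm above the base) with a dark wooden grip block 16 x 16 mm on it, 104 to 134 mm above the base. Origin: centre of the underside; z up. Starts hanging by the arch, base 25 mm above the counter, block above the hook arm.
- hook: Dark steel hook stand, fixed: base disc 90 mm across, post 12 mm thick at the origin (counter level), level arm 8 mm thick along the stand's -x, its top 125 mm up, ending 84 mm from the post axis in an upturned tip 138 mm up. On the left or right of the counter, turned up to 20 degrees. To take the pail off: raise it at least 15 mm, then pull it away along the stand's -x.
- hook_seat (a point): Point on top of the hook arm where the pail's arch hangs, 55 mm from the post axis, 125 mm above the counter.
- dark_grinder: Dark grey twin grinder, same size, fixed, with its own pad and cap; not to be used. Origin on the counter at its axis.
- dark_cap: Cap of the dark grinder, same shape as the copper grinder's cap; leave it alone. Origin: centre of the disc's underside.
- glass_a: Clear glass tumbler, 68 mm across, 100 mm high, standing behind the grinders; leave alone. Origin: centre of the underside.
- glass_b: Another such tumbler, back left; leave alone. Origin: centre of the underside.
- sugar_jar: White sugar jar with a wooden lid, 60 mm across, 90 mm high, in front between the grinders; leave alone. Origin: centre of the underside.
- coffee_tin: Dark coffee tin with a brown label, 72 mm across, 120 mm high, on the side opposite the hook stand; leave alone. Origin: centre of the underside.
- espresso_cup: White espresso cup with a handle, 64 mm across, 55 mm high, back right; leave alone. Origin: centre of the underside.
Things that resemble listed ones, but are neither listed nor needed, are in the scene too. Leave any pink or yellow look-alike of the cap alone.

How it is judged:
On the way, in this order (a step that is already met when the one before it is completed fails the run):
1. the pail stands upright on the copper grinder's cork pad, let go, while the cap is still on (horizontal distance between pail and grinder_pad below 0.02 m and height (world z) of pail below 0.012 m and angle between pail's own z axis and vertical below 0.12 rad and contact force between pail and the fingers below 0.1 N and linear speed of pail below 0.03 m/s and z of cap in the frame of grinder below 0.192 m), for 0.3 s.
2. the cap is lifted off the copper grinder in the fingers (horizontal distance between pail and grinder_pad below 0.02 m and height (world z) of pail below 0.012 m and angle between pail's own z axis and vertical below 0.12 rad and z of cap in the frame of grinder above 0.22 m and contact force between cap and the fingers above 0.5 N), for 0.2 s.
At the end, for the whole second after the job is handed in: The cap is held still in the fingers 70 to 150 mm above its seat, within 60 mm of the copper grinder's axis and within 17 degrees of level; the pail stands upright on the cork pad, its centre within 20 mm of the pad's centre, not touched by the fingers (horizontal distance between pail and grinder_pad below 0.02 m and height (world z) of pail below 0.012 m and angle between pail's own z axis and vertical below 0.12 rad and contact force between pail and the fingers below 0.1 N and z of cap in the frame of grinder_mouth between 0.07 and 0.15 m and horizontal distance between cap and grinder_mouth below 0.06 m and angle between cap's own z axis and vertical below 0.3 rad and contact force between cap and the fingers above 0.5 N and linear speed of cap below 0.03 m/s); the arm keeps its last pose, push and grip.
It fails at once if the pail is tipped over (angle between pail's own z axis and vertical above 0.8 rad).
It fails at once if the dark grinder's cap is moved (distance of dark_cap from where it was at the start of the episode above 0.025 m or angle between dark_cap's own z axis and vertical above 0.4 rad).
It fails at once if a tumbler, the cup, the jar or the tin is moved more than 25 mm or tipped ((distance of glass_a from where it was at the start of the episode above 0.025 m or angle between glass_a's own z axis and vertical above 0.4 rad) or (distance of glass_b from where it was at the start of the episode above 0.025 m or angle between glass_b's own z axis and vertical above 0.4 rad) or (distance of sugar_jar from where it was at the start of the episode above 0.025 m or angle between sugar_jar's own z axis and vertical above 0.4 rad) or (distance of coffee_tin from where it was at the start of the episode above 0.025 m or angle between coffee_tin's own z axis and vertical above 0.4 rad) or (distance of espresso_cup from where it was at the start of the episode above 0.025 m or angle between espresso_cup's own z axis and vertical above 0.4 rad)).
It also fails if it takes over 72 s, if anything falls off the work surface, if the arm or the gripper's body presses on something with over 40 N, if the wrist force passes 120 N, or if a joint passes its speed limit or range.

ROBOT

A 6-joint arm with a two-finger parallel gripper is mounted at the origin on the work surface. World frame = base frame: x ahead of the robot, y to its left, z up, the work surface at z = 0. Lengths are in m, angles in rad, forces in N, time in s.
With the tool pointing down it reaches from about 0.35 to 0.975 m from the base axis. Payload 7.1 kg.
Tool frame: the origin (TCP) lies midway between the tips of the shut fingers; the grasp point (between the pads) lies 19 mm behind it; z points along the fingers, x is the direction in which the jaws open and shut, and the axes are right-handed (so a half turn about z gives the same grasp; the last joint's range is limited). The gripper opens to 88 mm and grips with 3 to 60 N. Pads are 20 mm wide; open, the fingers measure 115 mm over their backs; the gripper's body (75 mm by 178 mm) begins 61 mm behind the grasp point.
Start: joints at [-1.172, 0.423, 1.63, -0, 1.089, -0.019], TCP at [0.254, -0.571, 0.223] pointing down, gripper open.
Joint ranges: [-3, 3], [-0.9, 2.11], [0.09, 2.58], [-1.31, 4.45], [0.11, 2.69], [-2.54, 2.54]. Speed limits (rad/s): [2.39, 2.39, 3.01, 3.14, 3.14, 3.14].

INTERFACE

Orientations are given as a unit quaternion [w, x, y, z].
In Python, from station import move_pose, movel, movej, command_gripper, wait, inverse_kinematics, read_camera, camera_info, MotionError, job_done, get_time, get_joint_pos, get_qvel, get_effort, get_tcp_pos, get_ee_rot, get_ft_force, get_ft_torque, get_grip_width gives the robot as it stands. Calls block until the motion is done:
- move_pose(position, orientation): joint-space move of the TCP to a pose.
- movel(position, frame=None, v=0.15, until_force=None): straight line of the TCP; frame=None keeps the orientation; v is the mean speed in m/s. With until_force (N) it stops when the force on the tool has changed by that much, and returns True; else False.
- movej(angles): joint-space move.
- command_gripper(opening): opening from 0.0 (shut) to 1.0 (fully open); the grip force is fixed at half the most; returns when the fingers have stopped.
- wait(seconds).
- inverse_kinematics(position, orientation): joint angles nearest the present ones, or None.
- read_camera(name): name is "scene" or "top" or "wrist"; returns the picture (480x640x3 uint8, red, green, blue); there is no depth.
- camera_info(name): a dict with "intrinsics" (3x3 intrinsics, pixels), "dist" ([k1, k2, p1, p2, k3] as OpenCV has them; the pictures are not rectified), "T" (4x4, takes a point from camera to world coordinates); the wrist camera has in their place "tool_from_camera" (4x4, takes a point from camera to tool coordinates, whose origin is the TCP and whose axes are the tool frame's). Camera axes: x right, y up, looking along -z (the intrinsics and any distortion apply to the point x, -y, -z); pixel columns grow to the right and rows downward; lengths in m; the calibration is good to about 2 mm. A picture is of the moment at which its call begins: read the wrist's pose just before it. camera_info takes no time and is no camera call.
A pose or a line that the arm cannot do raises MotionError and nothing moves.
- job_done(): hands the job in, once; it reports no verdict.
Readings, each from a call of its own:
- get_time(): time.
- get_joint_pos(): joint angles.
- get_qvel(): joint speeds.
- get_effort(): joint torques, N m.
- get_tcp_pos(): TCP position.
- get_ee_rot(): TCP orientation.
- get_ft_force(): force on the tool from outside, world axes, zero at the start.
- get_ft_torque(): the same for the moment, N m.
- get_grip_width(): opening from 0.0 (shut) to 1.0 (fully open).
Only numpy, scipy, OpenCV 4.12 (cv2) and the standard library are available. Lean on these libraries where they do the work, as an engineer would, in place of code of your own. Each camera call takes 0.05 s, during which the arm holds its last target.

## Working session

There is one attempt and no reset: what is moved stays moved. The work goes in short steps, each a Python script; the robot and the scene stay as the last script left them, time stands still between calls to the robot, and variables do not carry over. Pictures are saved under pics/ and viewed, and the job is handed in when it is done.

```bash
mkdir -p pics; ls; python3 - <<'E'
from station import *
import cv2
for n in ["scene","top","wrist"]:
    im=read_camera(n); cv2.imwrite(f"pics/{n}0.png",im[:,:,::-1]); print(n,camera_info(n))
print(get_time(),get_tcp_pos(),get_ee_rot())
E
```

```text
pics
scene {'intrinsics': array([[576.19724913,   0.        , 321.95493862],
       [  0.        , 576.19724913, 235.77236731],
       [  0.        ,   0.        ,   1.        ]]), 'dist': array([0.06198902, 0.        , 0.        , 0.        , 0.        ]), 'T': array([[ 0.02053558, -0.56485673,  0.82493343,  1.58700573],
       [ 0.99970189,  0.02250029, -0.00947958, -0.01581373],
       [-0.01320664,  0.82488218,  0.5651504 ,  0.86247628],
       [ 0.        ,  0.        ,  0.        ,  1.        ]])}
top {'intrinsics': array([[455.19013046,   0.        , 321.77715322],
       [  0.        , 455.19013046, 239.0888936 ],
       [  0.        ,   0.        ,   1.        ]]), 'dist': array([-0.02991445,  0.        ,  0.        ,  0.        ,  0.        ]), 'T': array([[-0.02657729,  0.98300355, -0.1816526 ,  0.34480205],
       [-0.9996159 , -0.02756185, -0.00289736,  0.01160231],
       [-0.0078548 ,  0.18150583,  0.9833585 ,  1.16385734],
       [ 0.        ,  0.        ,  0.        ,  1.        ]])}
wrist {'intrinsics': array([[415.59335464,   0.        , 320.26041856],
       [  0.        , 415.59335464, 238.41841934],
       [  0.        ,   0.        ,   1.        ]]), 'dist': array([-0.09302609,  0.        ,  0.        ,  0.        ,  0.        ]), 'tool_from_camera': array([[ 9.99999059e-01,  1.06144917e-03, -8.69248143e-04,
         1.00335553e-03],
       [ 7.75926239e-04, -9.60079849e-01, -2.79725011e-01,
        -7.57547507e-02],
       [-1.13146150e-03,  2.79724073e-01, -9.60079769e-01,
        -1.61408935e-01],
       [ 0.00000000e+00,  0.00000000e+00,  0.00000000e+00,
         1.00000000e+00]])}
0.15 [ 0.25346713 -0.57081018  0.22205408] [-3.42445107e-04  8.38384513e-01 -5.45078917e-01 -5.14988366e-04]
```

View pics/scene0.png

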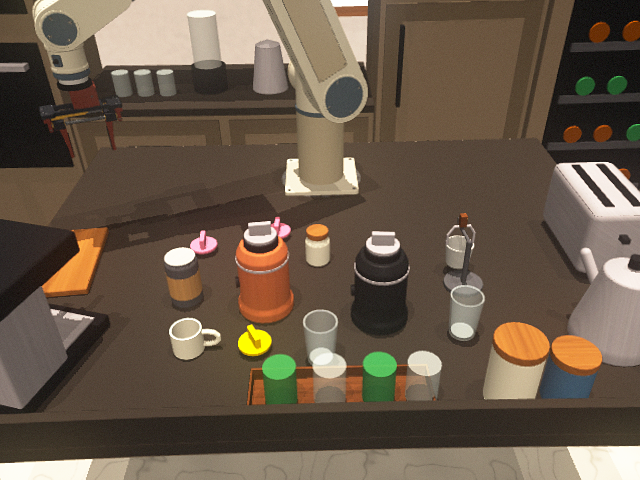

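View pics/top0.png

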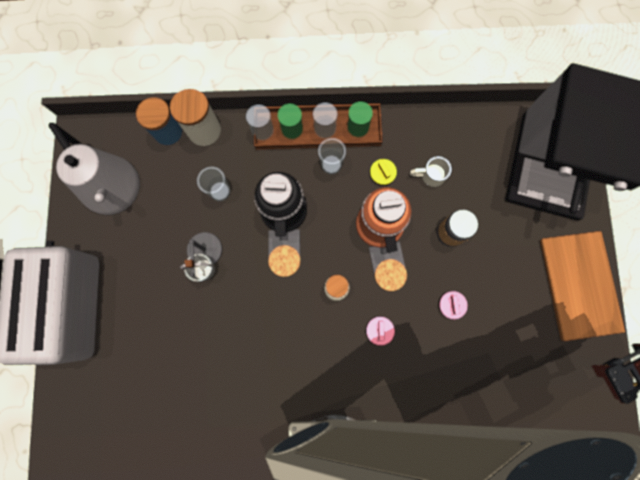

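View pics/wrist0.png

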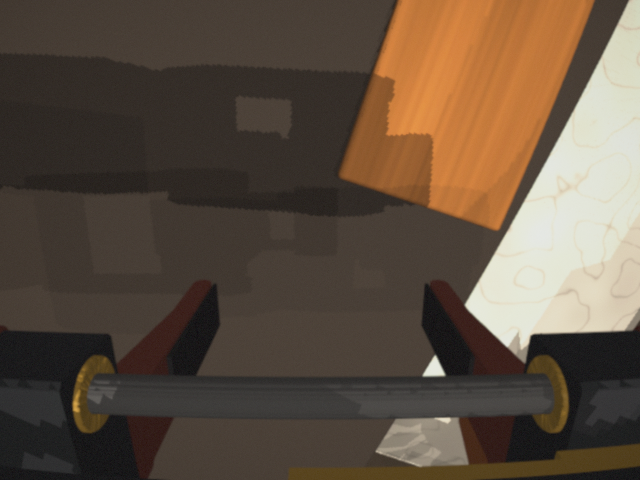

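The top view shows the copper grinder at (385,210) with its pad at (391,275), the dark twin at (279,200), and the hook with the pail at (200,260). The look-alike caps are pink at (380,331) and (453,305), and yellow at (383,172). I'll enlarge these areas next.

```bash
python3 - <<'E'
import cv2
t=cv2.imread("pics/top0.png"); s=cv2.imread("pics/scene0.png")
a=cv2.resize(t[170:300,330:450],None,fx=4.6,fy=4.6,interpolation=cv2.INTER_CUBIC)
cv2.imwrite("pics/c1.png",a)
b=cv2.resize(t[220:295,160:250],None,fx=8,fy=8,interpolation=cv2.INTER_CUBIC)
cv2.imwrite("pics/c2.png",b)
c=cv2.resize(s[200:300,425:505],None,fx=6,fy=6,interpolation=cv2.INTER_CUBIC)
cv2.imwrite("pics/c3.png",c)
c=cv2.resize(s[210:330,220:310],None,fx=5,fy=5,interpolation=cv2.INTER_CUBIC)
cv2.imwrite("pics/c4.png",c)
E
```

```text
(no output)
```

View pics/c1.png

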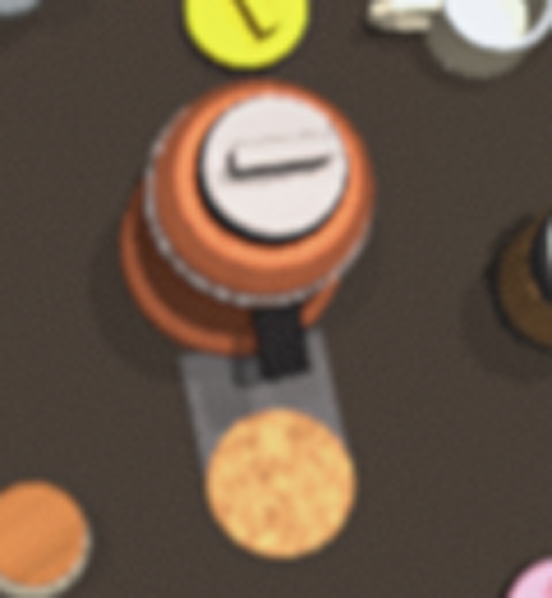

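View pics/c2.png

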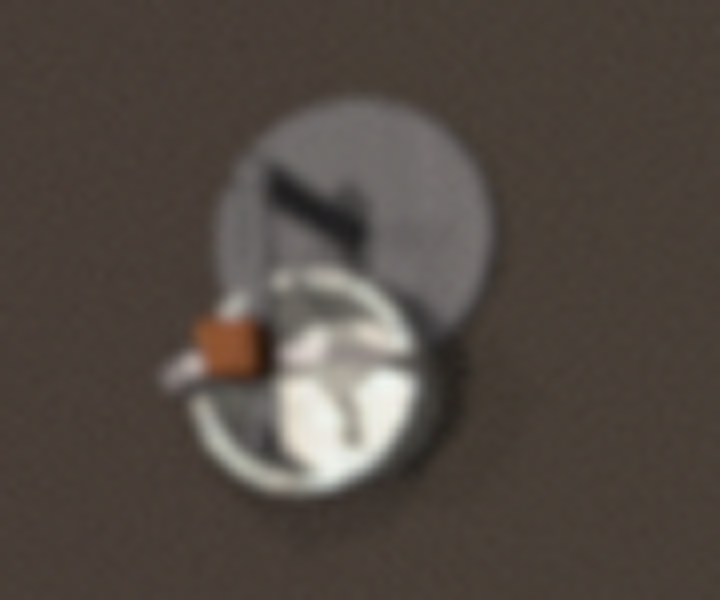

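View pics/c3.png

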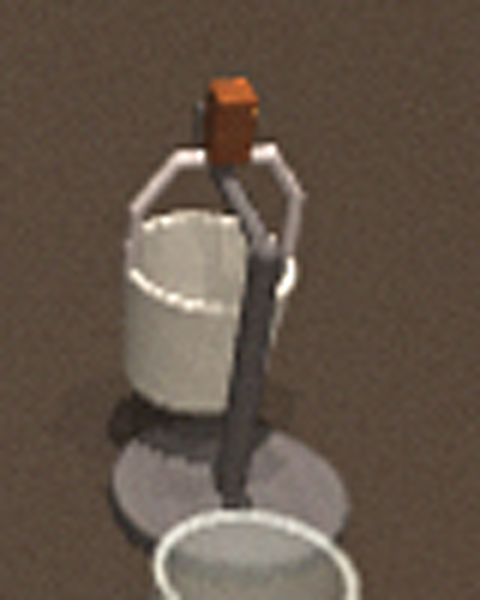

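View pics/c4.png

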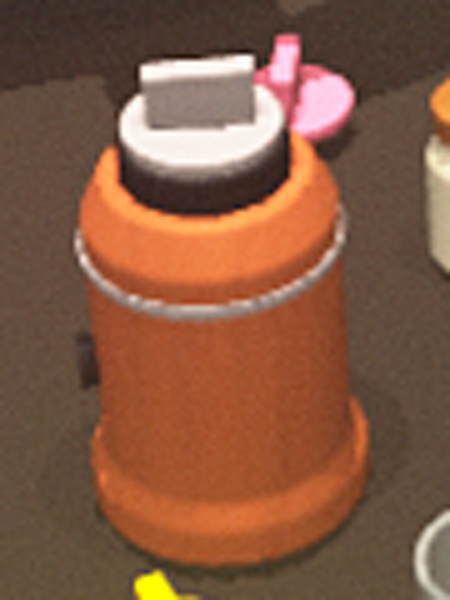

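```bash
cat > h.py <<'E'
import numpy as np, cv2
from station import *
def ray(name,u,v,T=None):
    i=camera_info(name)
    if T is None: T=np.array(i["T"])
    p=cv2.undistortPoints(np.array([[[u,v]]],float),i["intrinsics"],i["dist"])[0,0]
    d=T[:3,:3]@np.array([p[0],-p[1],-1.]); return T[:3,3],d/np.linalg.norm(d)
def onz(name,u,v,z,T=None):
    o,d=ray(name,u,v,T); return o+d*(z-o[2])/d[2]
def tri(*rs):
    A=sum(np.eye(3)-np.outer(d,d) for o,d in rs); b=sum((np.eye(3)-np.outer(d,d))@o for o,d in rs)
    x=np.linalg.solve(A,b); return x,[np.linalg.norm((np.eye(3)-np.outer(d,d))@(x-o)) for o,d in rs]
def proj(name,X):
    i=camera_info(name);T=np.linalg.inv(i["T"]);p=T[:3,:3]@X+T[:3,3]
    return cv2.projectPoints(np.array([[p[0],-p[1],-p[2]]]),np.zeros(3),np.zeros(3),i["intrinsics"],i["dist"])[0].ravel()
def wT():
    from scipy.spatial.transform import Rotation as R
    q=get_ee_rot();T=np.eye(4);T[:3,:3]=R.from_quat([q[1],q[2],q[3],q[0]]).as_matrix();T[:3,3]=get_tcp_pos()
    return T@camera_info("wrist")["tool_from_camera"]
def down(a): # tool z down, tool x at world angle a
    from scipy.spatial.transform import Rotation as R
    x=np.array([np.cos(a),np.sin(a),0]);z=np.array([0,0,-1.]);y=np.cross(z,x)
    q=R.from_matrix(np.array([x,y,z]).T).as_quat();return np.array([q[3],q[0],q[1],q[2]])
E
python3 - <<'E'
from h import *
np.set_printoptions(precision=4,suppress=True)
print("pad",onz("top",391.1,275,.005))
print("captop",onz("top",389.6,206.4,.194))
s=lambda x,y:(220+x/5,210+y/5)
print("cap scene",onz("scene",*s(202,125),.194))
t=lambda x,y:(330+x/4.6,170+y/4.6)
for p in [(228,150),(335,135),(230,175),(330,158)]: print("bar",onz("top",*t(*p),.22),onz("top",*t(*p),.194))
for p in [(141,66),(252,57),(147,80),(255,70)]: print("bar sc",onz("scene",*s(*p),.22))
print("block top",onz("top",188.5,263.2,.159), onz("scene",463.8,214.5,.159), tri(ray("top",188.5,263.2),ray("scene",463.8,214.5)))
print("rim",onz("top",198.4,267.6,.080)); 
c=lambda x,y:(425+x/6,200+y/6)
print("rim sc",onz("scene",*c(212,260),.080))
print("base",onz("top",204.4,247.5,.006), onz("scene",*c(231,505),.006))
print("posttop sc",onz("scene",*c(264,242),.125), "tip",onz("scene",*c(200,105),.138))
E
```

```text
pad [ 0.4608 -0.1593  0.005 ]
captop [ 0.5927 -0.1363  0.194 ]
cap scene [ 0.6034 -0.1313  0.194 ]
bar [ 0.595  -0.1113  0.22  ] [ 0.6019 -0.1147  0.194 ]
bar [ 0.6008 -0.1615  0.22  ] [ 0.6079 -0.1663  0.194 ]
bar [ 0.583  -0.1116  0.22  ] [ 0.5896 -0.115   0.194 ]
bar [ 0.5899 -0.1585  0.22  ] [ 0.5966 -0.1632  0.194 ]
bar sc [ 0.5978 -0.1546  0.22  ]
bar sc [ 0.5929 -0.1096  0.22  ]
bar sc [ 0.6083 -0.1513  0.22  ]
bar sc [ 0.6027 -0.1079  0.22  ]
block top [0.484  0.3137 0.159 ] [0.4879 0.3182 0.159 ] (array([0.4847, 0.3169, 0.1564]), [np.float64(0.0023332032533729657), np.float64(0.002333203253372888)])
rim [0.4836 0.3132 0.08  ]
rim sc [0.489  0.3199 0.08  ]
base [0.5451 0.3193 0.006 ] [0.5487 0.323  0.006 ]
posttop sc [0.5414 0.322  0.125 ] tip [0.4674 0.3129 0.138 ]
```

```bash
python3 - <<'E'
from h import *
np.set_printoptions(precision=4,suppress=True)
p=np.array(get_tcp_pos()); movel([p[0],p[1],.38],v=.3)
move_pose([.45,.30,.33],down(np.pi/2+.08))
T=wT(); im=read_camera("wrist"); np.save("T1.npy",T); cv2.imwrite("pics/w1.png",im[:,:,::-1])
print(get_time(),get_joint_pos(),get_tcp_pos(),get_ft_force())
E
```

```text
4.0083 [ 0.5649  0.1872  1.7034 -0.0001  1.251  -1.0847] [0.4504 0.2995 0.33  ] [-0.4596 -0.2887  0.3476]
```

View pics/w1.png

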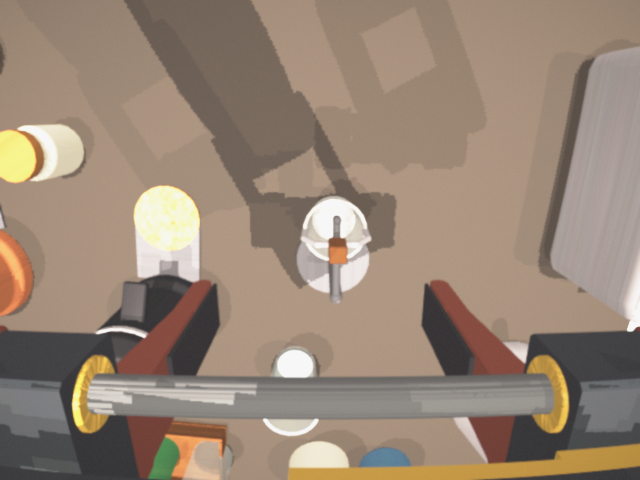

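```bash
python3 - <<'E'
import cv2
t=cv2.imread("pics/w1.png")
cv2.imwrite("pics/c5.png",cv2.resize(t[185:310,280:390],None,fx=4.8,fy=4.8,interpolation=cv2.INTER_CUBIC))
E
```

```text
(no output)
```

View pics/c5.png

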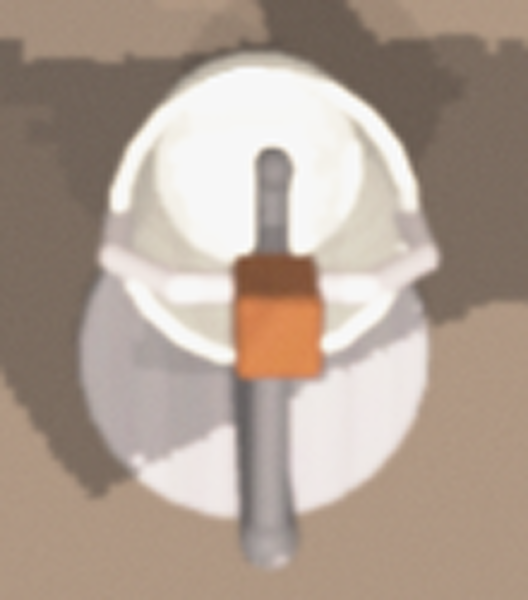

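```bash
python3 - <<'E'
from h import *
np.set_printoptions(precision=4,suppress=True)
T=np.load("T1.npy")
w=lambda x,y:(280+x/4.8,185+y/4.8)
for n,p,z in [("block",(280,337),.159),("blk left edge",(237,297),.159),("blk r",(322,297),.159),("blk ll",(240,378),.159),("blk lr",(322,376),.159),("tip",(273,163),.138),("post",(269,540),.127),("rim",(264,210),.08),("archL",(165,290),.131),("archR",(385,288),.131)]: print(n,onz("wrist",*w(*p),z,T))
print(tri(ray("wrist",*w(280,337),T),ray("top",188.5,263.2),ray("scene",463.8,214.5)))
# cork pad of copper etc
E
```

```text
block [0.4836 0.3157 0.159 ]
blk left edge [0.4769 0.3076 0.159 ]
blk r [0.4757 0.3224 0.159 ]
blk ll [0.4918 0.3094 0.159 ]
blk lr [0.4903 0.3238 0.159 ]
tip [0.4574 0.3129 0.138 ]
post [0.5368 0.3197 0.127 ]
rim [0.4816 0.3153 0.08  ]
archL [0.4852 0.2952 0.131 ]
archR [0.4816 0.3366 0.131 ]
(array([0.4846, 0.3165, 0.1564]), [np.float64(0.0006638554754946832), np.float64(0.002007953015043871), np.float64(0.0026615429044456723)])
```

```bash
python3 - <<'E'
from h import *
np.set_printoptions(precision=4,suppress=True)
q=down(1.656)
move_pose([.484,.316,.20],q)
print(movel([.484,.316,.137],v=.08,until_force=8),get_tcp_pos(),get_ft_force())
print(command_gripper(0.0),get_grip_width(),get_ft_force(),get_tcp_pos(),get_time())
movel([.484,.316,.157],v=.06); print(get_ft_force(),get_grip_width())
movel([.484,.316,.172],v=.06); print(get_ft_force(),get_grip_width(),get_tcp_pos())
cv2.imwrite("pics/s2.png",cv2.resize(read_camera("scene")[180:310,400:530,::-1],None,fx=4.4,fy=4.4,interpolation=cv2.INTER_CUBIC))
print(get_time())
E
```

```text
False [0.4843 0.3162 0.1373] [0.08   0.7631 0.3438]
False 0.18290830916668746 [-0.2217  0.5253  0.0192] [0.484  0.3161 0.137 ] 6.65
[0.2419 0.4857 0.0788] 0.18118599351393308
[-0.6855  0.4156 -0.6592] 0.17598301666151617 [0.4843 0.3162 0.1725]
7.5833
```

View pics/s2.png

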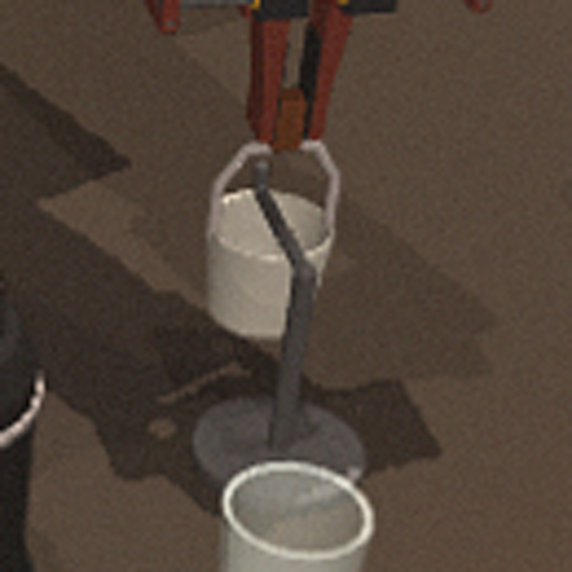

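```bash
python3 - <<'E'
from h import *
np.set_printoptions(precision=4,suppress=True)
q=down(1.656)
movel([.484,.316,.161],v=.06)
print(movel([.484-.105*.9963,.316-.105*.0854,.161],v=.08,until_force=10),get_ft_force(),get_grip_width(),get_tcp_pos())
movel([.38,.307,.26],v=.15)
movel([.40,-.16,.26],v=.22)
T=wT(); np.save("T2.npy",T)
cv2.imwrite("pics/w3.png",read_camera("wrist")[:,:,::-1])
cv2.imwrite("pics/t3.png",read_camera("top")[:,:,::-1])
cv2.imwrite("pics/s3.png",read_camera("scene")[:,:,::-1])
print(get_ft_force(),get_grip_width(),get_tcp_pos(),get_time())
E
```

```text
False [ 0.0756 -0.7534 -0.5005] 0.18324590834121457 [0.3799 0.3072 0.161 ]
[ 0.3598 -0.4015 -0.0976] 0.18066479596101193 [ 0.4    -0.1596  0.26  ] 12.6083
```

View pics/w3.png

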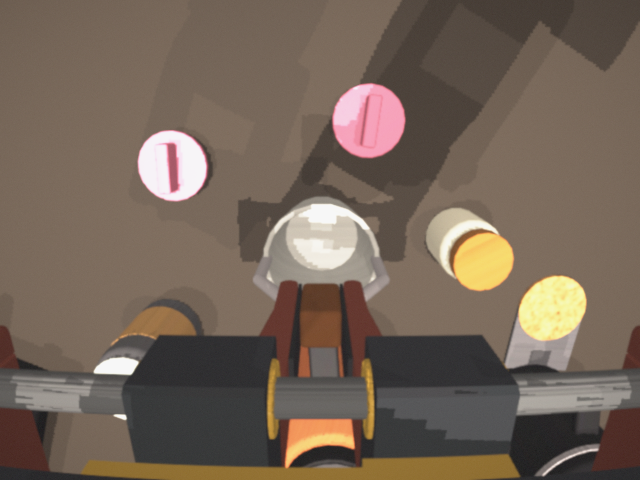

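View pics/s3.png

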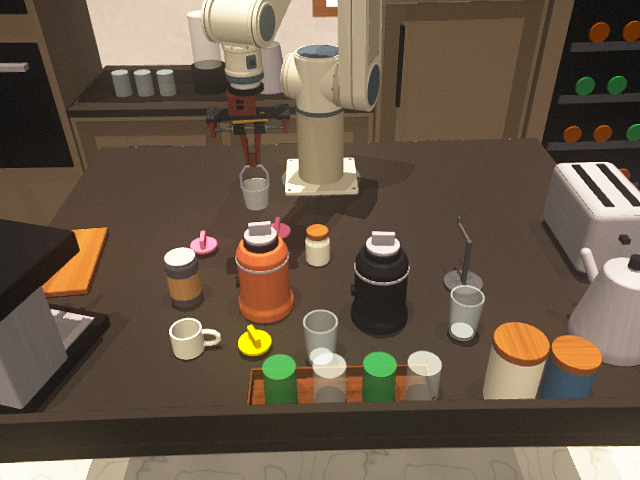

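```bash
python3 - <<'E'
from h import *
np.set_printoptions(precision=4,suppress=True)
movel([.459,-.159,.26],v=.15)
movel([.459,-.159,.135],v=.12); print(get_ft_force())
print(movel([.459,-.159,.113],v=.02,until_force=2.5),get_ft_force(),get_tcp_pos(),get_time())
cv2.imwrite("pics/s4.png",cv2.resize(read_camera("scene")[150:330,180:340,::-1],None,fx=3.3,fy=3.3,interpolation=cv2.INTER_CUBIC))
E
```

```text
[ 0.5404  0.1568 -0.595 ]
True [-0.0809  1.5048  5.1792] [ 0.459  -0.1588  0.1172] 15.175
```

View pics/s4.png

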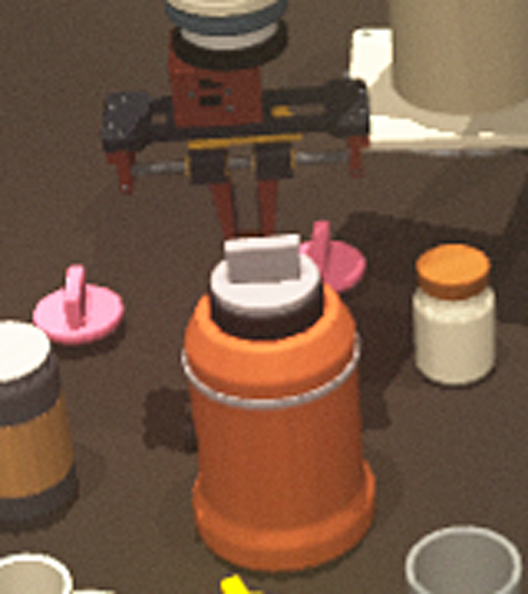

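```bash
python3 - <<'E'
from h import *
np.set_printoptions(precision=4,suppress=True)
command_gripper(0.6); print(get_grip_width(),get_ft_force())
movel([.459,-.159,.34],v=.2)
movel([.47,-.145,.36],v=.2)
T=wT(); np.save("T5.npy",T)
cv2.imwrite("pics/w5.png",read_camera("wrist")[:,:,::-1])
t=read_camera("top")[:,:,::-1]; cv2.imwrite("pics/t5.png",t)
print(get_time(),get_tcp_pos())
E
```

```text
0.5990563594619385 [-0.6689  0.4304 -0.7504]
17.6167 [ 0.4694 -0.145   0.3589]
```

View pics/w5.png

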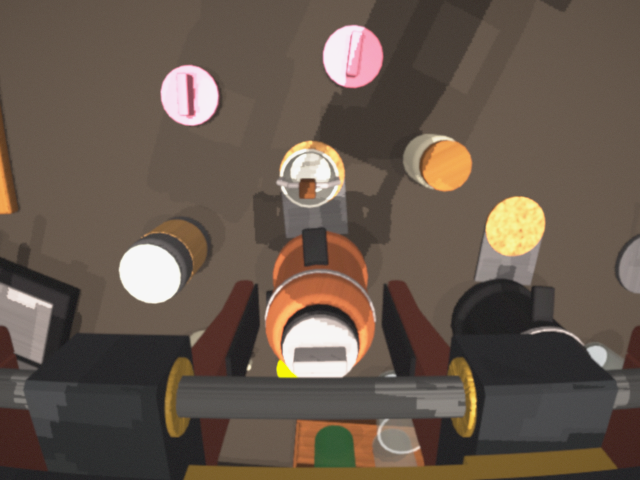

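View pics/t5.png

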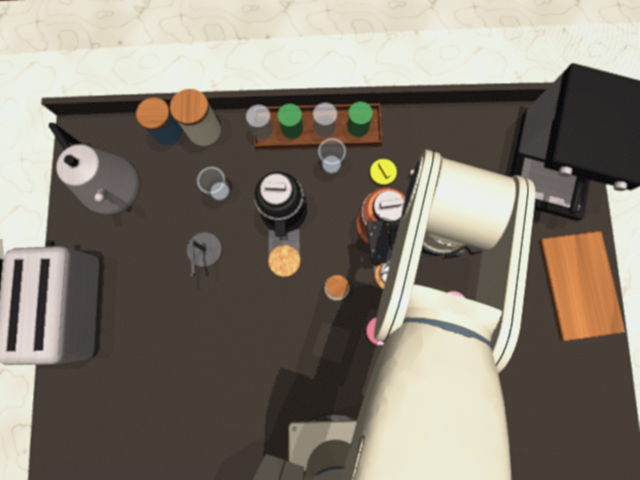

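```bash
python3 - <<'E'
import cv2
t=cv2.imread("pics/w5.png")
cv2.imwrite("pics/c6.png",cv2.resize(t[130:220,265:365],None,fx=6,fy=6,interpolation=cv2.INTER_CUBIC))
cv2.imwrite("pics/c7.png",cv2.resize(t[295:385,260:390],None,fx=6,fy=6,interpolation=cv2.INTER_CUBIC))
E
```

```text
(no output)
```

View pics/c6.png

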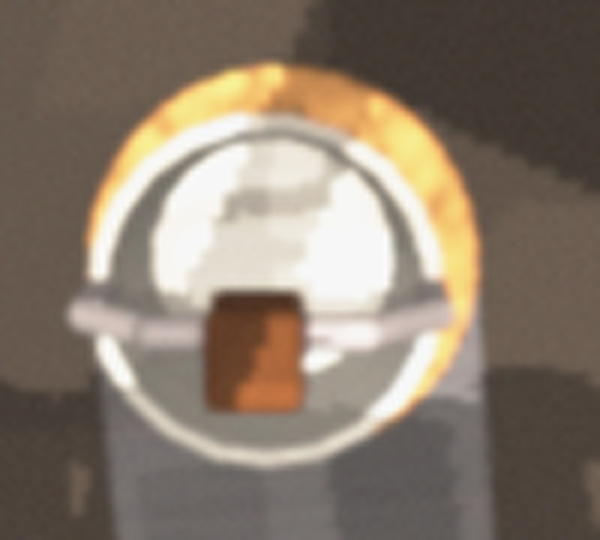

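View pics/c7.png

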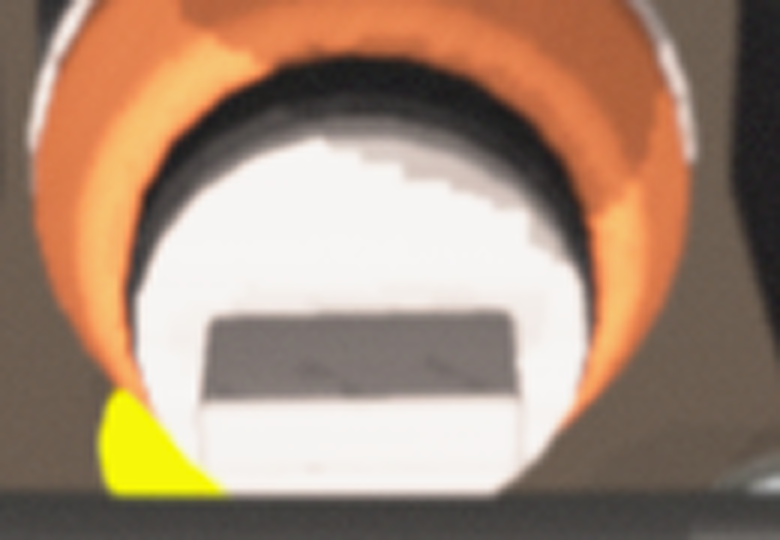

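```bash
python3 - <<'E'
from h import *
np.set_printoptions(precision=4,suppress=True)
T=np.load("T5.npy")
w=lambda x,y:(265+x/6,130+y/6)
v=lambda x,y:(260+x/6,295+y/6)
print("pad",onz("wrist",*w(286,258),.005,T),"rim",onz("wrist",*w(268,288),.060,T),"blk",onz("wrist",*w(260,395),.139,T))
for n,p,z in [("tl",(202,402),.22),("tr",(522,398),.22),("bl",(207,318),.194),("br",(515,313),.194),("dl",(133,335),.194),("dr",(588,335),.194)]: print(n,onz("wrist",*v(*p),z,T))
E
```

```text
pad [ 0.4595 -0.1569  0.005 ] rim [ 0.4583 -0.1594  0.06  ] blk [ 0.464  -0.1582  0.139 ]
tl [ 0.5895 -0.1584  0.22  ]
tr [ 0.5851 -0.1142  0.22  ]
bl [ 0.5919 -0.1591  0.194 ]
br [ 0.5871 -0.1135  0.194 ]
dl [ 0.5958 -0.1699  0.194 ]
dr [ 0.5899 -0.1022  0.194 ]
```

```bash
python3 - <<'E'
from h import *
np.set_printoptions(precision=3,suppress=True)
c=np.array([.5938,-.1358]); q=down(.10)
movel([.50,-.145,.34],v=.25)
move_pose([*c,.30],q); command_gripper(1.0)
print(get_joint_pos(),get_ft_force(),get_ft_torque())
print(movel([*c,.199],v=.08,until_force=6),get_tcp_pos(),get_ft_force(),get_time())
command_gripper(0.0)
print(get_grip_width(),get_tcp_pos(),get_ft_force(),get_ft_torque(),get_time())
cv2.imwrite("pics/s6.png",cv2.resize(read_camera("scene")[170:320,200:340,::-1],None,fx=4,fy=4,interpolation=cv2.INTER_CUBIC))
E
```

```text
[-0.244  0.323  1.592  0.     1.226 -0.344] [1.346 0.564 1.564] [-0.033 -0.046 -0.022]
False [ 0.594 -0.136  0.2  ] [0.024 0.4   0.936] 21.4667
0.13703475448833938 [ 0.594 -0.136  0.199] [-0.349  0.211 -0.44 ] [ 0.002 -0.082  0.022] 22.6167
```

View pics/s6.png

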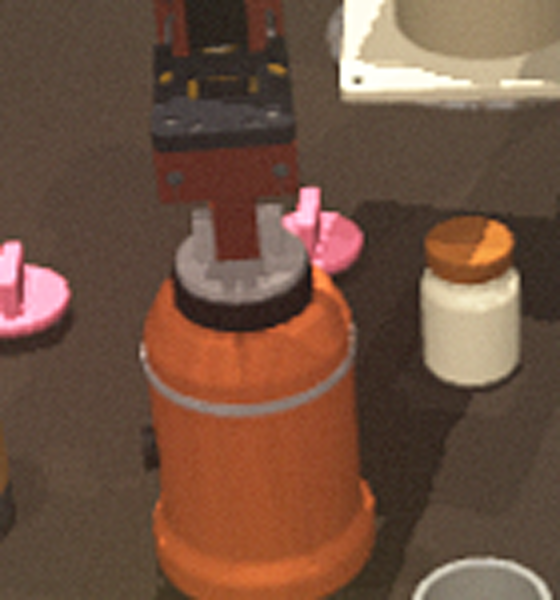

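The fingers hold the bar: the width reads 12 mm and the side force is near zero. I'll turn counter-clockwise first.

```bash
cat > turn.py <<'E'
from h import *
def turn(sign,maxdeg,step=3,thr=0.5):
    """sign +1 = CCW from above"""
    j=np.array(get_joint_pos()); j0=j[5]; t0=np.array(get_ft_torque()); 
    n=0
    while n<maxdeg:
        n=min(n+step,maxdeg); k=j.copy(); k[5]=j0-sign*np.radians(n); movej(k)
        t=np.array(get_ft_torque())-t0; f=np.array(get_ft_force())
        act=-sign*np.degrees(get_joint_pos()[5]-j0)
        print(n,round(act,2),"tz %.2f"%t[2],f.round(1))
        if abs(t[2])>thr or np.linalg.norm(f)>25: return n
    return n
E
python3 - <<'E'
from turn import *
n=turn(1,90); print(n,get_grip_width(),get_time(),get_joint_pos()[5])
E
```

```text
3 2.93 tz 0.04 [-0.2  0.1 -0.4]
6 5.88 tz 0.01 [-0.4  0.4 -0.8]
9 8.86 tz 0.06 [-0.4  0.4  1. ]
12 11.85 tz 0.04 [0.7 0.3 0.8]
15 14.85 tz -0.01 [0.2 0.1 1. ]
18 17.85 tz 0.06 [-0.3  0.1 -0.5]
21 20.85 tz 0.09 [-0.3 -0.   0.2]
24 23.85 tz -0.01 [0.4 0.3 0.3]
27 26.85 tz 0.05 [-0.1 -1.   0.3]
30 29.85 tz 0.05 [-0.3 -0.2  1.4]
33 32.85 tz 0.07 [-0.5  0.5  0.9]
36 35.85 tz 0.02 [-0.4 -0.2  0.9]
39 38.85 tz 0.06 [-0.4  0.7 -0.3]
42 41.85 tz 0.04 [-0.9  0.4  0.6]
45 44.85 tz 0.09 [0.8 0.6 0.5]
48 47.85 tz 0.03 [ 0.7 -1.1  0.3]
51 50.85 tz 0.02 [ 0.5 -0.   1.6]
54 53.85 tz 0.02 [-0.1 -0.4  0.6]
57 56.85 tz 0.06 [0.3 0.5 0.8]
60 59.85 tz 0.05 [ 0.4 -1.  -0.1]
63 62.85 tz 0.05 [0.4 0.1 0.8]
66 65.85 tz 0.06 [ 0.5 -0.5 -0. ]
69 68.85 tz 0.03 [-0.3 -0.3  0.9]
72 71.85 tz 0.03 [ 0.6  0.5 -0.3]
75 74.84 tz -0.10 [ 4.7 -0.  -0.8]
78 77.84 tz -0.45 [ 4.5  1.1 -1.1]
81 80.83 tz -0.70 [ 4.9  1.1 -1.2]
81 0.14333778247465098 29.4167 -1.7550419767263403
```

The firm stop at about 74° is more than 42°, so this is the loosening direction. I'll ease back and lift with a force check.

```bash
python3 - <<'E'
from turn import *
turn(-1,12,step=6,thr=5)
p=np.array(get_tcp_pos()); 
r=movel([p[0],p[1],p[2]+.008],v=.03,until_force=12); print(r,get_tcp_pos(),get_ft_force(),get_grip_width())
if not r:
    r=movel([p[0],p[1],p[2]+.10],v=.06,until_force=15); print(r)
print(get_tcp_pos(),get_ft_force(),get_grip_width(),get_time())
cv2.imwrite("pics/s7.png",cv2.resize(read_camera("scene")[100:340,180:350,::-1],None,fx=2.5,fy=2.5,interpolation=cv2.INTER_CUBIC))
cv2.imwrite("pics/w7.png",read_camera("wrist")[:,:,::-1])
cv2.imwrite("pics/t7.png",read_camera("top")[:,:,::-1])
E
```

```text
6 5.92 tz 0.64 [ 2.5  0.7 -0.6]
12 11.77 tz 0.70 [-0.2  0.2  1. ]
False [ 0.59409412 -0.13563769  0.20729844] [-0.67794012 -0.29416358 -1.17808325] 0.13240096740821583
False
[ 0.5938242  -0.13553748  0.29858811] [-0.32912117  0.09208965 -0.47809239] 0.13664534694802336 32.0167
```

View pics/s7.png

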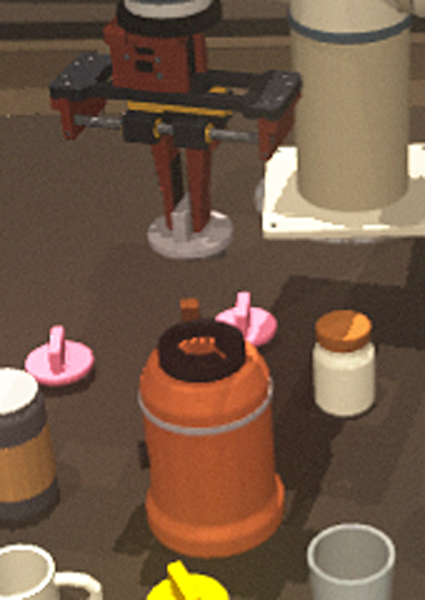

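View pics/w7.png

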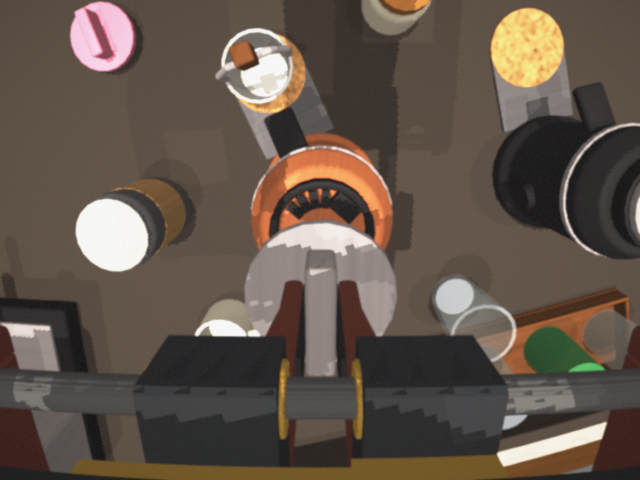

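View pics/t7.png

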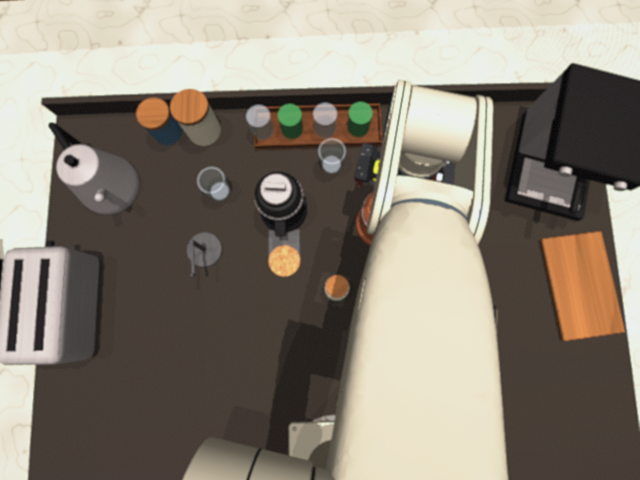

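The scene and wrist views show the cap held level about 99 mm above the open collar, and the pail upright on the cork pad. The other items look untouched.

```bash
python3 - <<'E'
from h import *
wait(0.5); print(get_grip_width(),get_tcp_pos(),get_time()); job_done()
E
```

```text
0.1380275810735868 [ 0.59400955 -0.13557527  0.29903838] 32.6667
the job is handed in; nothing more can be done
```

The copper grinder is open and the job is handed in, finished at 32.7 s of the 72 s allowed. The station gives no verdict, so what follows is my own checks.

- **Pail:** I lifted it off the hook by its wooden block and stood it on the cork pad. After I let go, the wrist camera put its rim within about 3 mm of the pad's centre. The last view shows it still upright there.
- **Cap:** I tried counter-clockwise first. It hit a firm stop after about 74°, too far to be the locked direction (42° at most), so I did not need to try the other way. I eased back 12° and lifted straight up with no sign of binding.
- **Final hold:** The cap is held level about 99 mm above its seat, on the grinder's axis. The finger opening still reads the bar's 12 mm.

No checks failed. The only disagreement was in measuring: the scene camera placed some points 4 to 10 mm away from the top camera. The wrist camera agreed with the top camera to 2 to 3 mm, so I used those two. The dark grinder's cap and the other items I could see looked unmoved in the last pictures. The arm hid parts of the top view, so I could not check every item.

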